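# Pin the probe arm on a weld scanner with a hairpin cotter

## Task

Fit the probe arm to the scanner cart: lower the arm's bore over the upright post on the cart's nose until it lies flat on the deck, across the cart (probe out to either side). Then lock it with the big hairpin cotter: from the front of the cart, push its straight leg level through the post's cross hole until the bow snaps round the post, feeling for the hole and without forcing anything, and let go. Leave the other things on the table where they are.

Things in the scene. Friction and masses are not known exactly. Their poses are not given: they have to be found in the camera images.
- cart: Weld-scanning cart on a black 270 x 200 mm test plate, fixed to the table. Origin: on the axis of the upright steel post on its nose, at table height (z = 0); x from the cart's front (nose, towards the robot) to its rear, z up. Nose deck: flat aluminium, x -40 to +35, y +-75 mm, top 60 mm above the table. Forcing is over 16 N between cotter and cart, 25 N fingers on cart, 40 N probe arm on cart.
- post_foot (a point): Where the post's axis meets the deck's top. Post: 20 mm diameter, conical nose. A 6.6 mm cross hole (edge barely broken) runs through it along the cart's x. The post screws in and out to suit arms of different thickness; its height as left is NOT measured: the hole's axis is 17.5 to 31.5 mm above the deck, the post's flat 13 mm top always 11 mm above that axis.
- case_front (a point): Middle of the front face of the white case behind the deck, at its top edge (88 mm above the table): case x 40 to 160, y +-52 mm in the cart's frame; on it a round tower (x 124 to 166 mm, top 148 mm above the table).
- probe_arm: Probe arm, aluminium, about 220 g, lying flat: a 40 x 40 x 12 mm eye block with a vertical 22 mm bore, then a bar 24 mm wide, 12 mm thick from x = 20 to 125 mm, and at x = 110 a dark 28 mm round probe holder, top 42 mm above the underside (connector 56). Origin: bore centre at the underside; x along the bar to the probe, z up. Centre of mass near x = 50 mm: hold the bar there, across y.
- bore (a point): Centre of the probe arm's bore at its underside (the same point as the arm's origin).
- clip: Hairpin cotter of bright 5 mm spring wire, 112 mm long, 80 g, lying flat. Origin: at the wire's underside below the seat point of the straight leg (wire axis 2.5 mm higher); x along the leg to its tip, z up. Straight leg on y = 0 from x = -40 to +30. The springy bow lies on the +y side: seat at x = 0, throat at x = +11, flared tip at x = +24.5, y = +13 mm.
- clip_seat (a point): Point on the leg's axis that belongs on the post's axis (clip x = 0). Pushing in, the tip meets the post with this point 40 mm short; the bow starts to open about 25 mm short, takes a push of 4 to 8 N and snaps over some 8 mm short, drawing the cotter home. The bow's own pinch counts: with the leg true all contact forces on the post add up to about 13 N, a crooked or off-centre leg adds more.
- clip_tip (a point): Free, square-cut tip of the straight leg, on its axis (clip x = +30 mm). Within about 1 mm of the hole's axis it slides in; further off it jams on the edge or on the post's face.
- clip_eye (a point): Middle of the cotter's long eye (clip x = -58.5, y = +6 mm, mid wire): the place to pinch it, across clip y. Its two parallel wires run at y = -4 and +16 mm from x = -47 to -70 mm (25 mm over the outside); rounded end at x = -82 mm.
- bottle: Bystander: clear squeeze bottle, 56 mm diameter, 160 mm high, origin under its centre.
- step_block: Bystander: steel step wedge 80 x 25 x 40 mm, origin under its centre.
- spare_pin: Bystander: spare steel headed pin, 14 mm diameter, 66 mm long, lying along its x, origin below its middle.
- washer: Bystander: flat steel washer, 36 mm across, 4 mm thick, origin under its centre.
- marker: Bystander: marker pen 13 x 110 mm lying along its x, origin below its middle.
- cal_block: Bystander: steel reference block 50 x 25 x 50 mm, origin under its centre.
Mind the look-alikes: they are no part of the job. What is shaped like the probe_arm but purple is not meant.

How it is judged:
By the outcome, as a careful person would: the job done as asked, in the order asked, and still so for the second after the job is handed in, with the robot touching nothing.
It also fails if it takes over 72 s, if anything falls off the work surface, if the arm or the gripper's body presses on something with over 40 N, if the wrist force passes 120 N, or if a joint passes its speed limit or range.

## Robot

A 7-joint arm with a two-finger parallel gripper is mounted at the origin on the work surface. World frame = base frame: x ahead of the robot, y to its left, z up, the work surface at z = 0. Lengths are in m, angles in rad, forces in N, time in s.
With the tool pointing down it reaches from about 0.4 to 0.85 m from the base axis. Payload 4.5 kg.
Tool frame: the origin (TCP) lies midway between the tips of the shut fingers; the grasp point (between the pads) lies 19 mm behind it; y points along the fingers, z is the direction in which the jaws open and shut, and the axes are right-handed (so a half turn about y gives the same grasp; the last joint's range is limited). The gripper opens to 88 mm and grips with 3 to 60 N. Pads are 18 mm wide; open, the fingers measure 123 mm over their backs; the gripper's body (75 mm by 187 mm) begins 45 mm behind the grasp point.
Start: joints at [-1.275, 0.689, -0.195, 1.565, 0.157, 0.902, -0.215], TCP at [0.162, 0.604, 0.239] pointing down, gripper open.
Joint ranges: [-3.01, 3.01], [-0.46, 2.08], [-1.47, 1.51], [0.13, 2.56], [-1, 4.14], [0.04, 2.09], [-2.66, 2.66]. Speed limits (rad/s): [2.57, 2.57, 3.14, 3.14, 3.14, 3.14, 3.14].

## Interface

Orientations are given as a unit quaternion [x, y, z, w].
In Python, from plant import r, snapshot, get_calibration, job, boxes_of gives the robot as it stands. The module is installed in compiled form; this text tells all that it offers.
- The arm moves only by the shell command python3 -m handwheel 'ROWS' [OPENING] [FORCE]. ROWS is JSON, a list that holds one entry, the list of rows, each a list of 6 numbers: the shift along the tool's x, y, z as a fraction of full scale, then the turn, a rotation vector about the tool's x, y, z as a fraction of full scale. In form: [[[x, y, z, wx, wy, wz], ...]]. A call has 1 to 12 rows; each row is the pose to reach, as a shift and turn from the pose commanded when the call began, along the tool's axes at that moment, turning the shorter way round; what a row does not reach only later rows make up. Full scale, the value 1, is 100 cm for a shift and 180 degrees for a turn. A row lasts 1/12 s, in which the tool goes at most 41.7 mm and 7.16 degrees, less where a joint would pass 70% of its speed; a pose out of reach is approached as far as the arm can. A call with a number of a shift or a turn outside -1 to 1 is refused whole. A call with a gripper value outside its range is refused whole. OPENING is the opening, from -1 (shut) to 1 (fully open), set as the call begins (- or left out, the last holds). The fingers move at their own pace and stop on an object; FORCE is the grip in N (left out, the last holds). Time passes only in rows, so rows that repeat a pose let the fingers close. It gives the time, the measured TCP pose, the force and the opening at its end, in the units of the state.
- r.get_state(): the state, without advancing time (a new reading comes with each control period).
- snapshot(name): name is "scene" or "top"; returns the picture (400x640x3 uint8, red, green, blue); there is no depth.
- get_calibration(name): a dict with "fx", "fy", "cx", "cy" (pixels), "k1" (the pictures are not rectified: a ray, as slopes to the right and down, at radius r is drawn at 1 + k1 r^2 times it, then the intrinsics apply), "T" (4x4, takes a point from camera to world coordinates). Camera axes: x right, y down, z forward; pixel columns grow to the right and rows downward; lengths in m; the calibration is good to about 2 mm. A picture is of the moment at which its call begins. get_calibration takes no time and is no camera call.
- job.finish_job(): hands the job in, once; it reports no verdict.
Trained networks look in the newest picture that a camera, given by its name, has taken for a name from the list of things; names that differ only in an ending like _2 or _b are one class to them, and where a whole thing is asked for, a point or a joint stands for the part that bears it (a point fixed in the world has none). Each returns a list of dicts, best first, with "confidence" (0 to 1); they miss things now and then, are a little off and sometimes report something else, mostly with a low value. They report only what shows in the picture. A call takes as long as a camera call. They do not tell look-alikes from the thing itself.
- boxes_of(thing, camera): "bbox" ([left, top, right, bottom] in pixels, round what is visible of it).
The state is a dict: "clock": time; "q": joint angles; "qd": joint speeds; "joint_torque": joint torques, N m; "tool_pos": TCP position; "eef_rot": TCP orientation; "contact_force": force on the tool from outside, world axes, zero at the start; "moment": the same for the moment, N m; "opening": opening from 0.0 (shut) to 1.0 (fully open).
Only numpy, scipy, OpenCV 4.12 (cv2) and the standard library are available. Lean on these libraries where they do the work, as an engineer would, in place of code of your own. Each camera call takes 0.05 s, during which the arm holds its last target. There are 200 camera calls.

## Working session

There is one attempt and no reset: what is moved stays moved. The work goes in short steps, Python scripts to look and compute and a shell command to move; the robot and the scene stay as the last step left them, time stands still between calls to the robot, and variables do not carry over. Pictures are saved under pics/ and viewed, about 8 in all and at most 12, crops included, and the job is handed in when it is done.

```bash
mkdir -p pics; ls; python3 - <<'E'
from plant import r,snapshot,get_calibration,boxes_of
import cv2,numpy as np
for n in("scene","top"):
    im=snapshot(n); cv2.imwrite(f"pics/{n}0.png",im[:,:,::-1])
    c=get_calibration(n); print(n,{k:(np.round(v,4).tolist()) for k,v in c.items()})
    for t in("cart","post_foot","case_front","probe_arm","bore","clip","clip_seat","clip_tip","clip_eye","bottle","cal_block"):
        print(t,[(np.round(b["bbox"],1).tolist(),round(b["confidence"],2)) for b in boxes_of(t,n)[:3]])
s=r.get_state();print({k:np.round(v,3).tolist() for k,v in s.items()})
E
```

```text
pics
scene {'fx': 404.931, 'fy': 404.931, 'cx': 321.0787, 'cy': 205.436, 'k1': -0.098, 'T': [[0.1359, 0.8587, -0.4941, 1.192], [0.9907, -0.1217, 0.061, -0.0776], [-0.0077, -0.4978, -0.8673, 1.1974], [0.0, 0.0, 0.0, 1.0]]}
cart [([280.1, 203.6, 366.2, 297.5], 0.96), ([395.1, 226.3, 416.1, 261.3], 0.49)]
post_foot [([281.5, 205.6, 365.0, 294.1], 0.83)]
case_front [([275.3, 207.2, 360.5, 295.9], 0.84), ([257.8, 181.8, 266.4, 189.2], 0.57)]
probe_arm [([215.4, 211.9, 236.2, 251.4], 0.61), ([295.3, 157.0, 315.1, 193.4], 0.56)]
bore [([217.8, 213.4, 234.8, 253.0], 0.69)]
clip []
clip_seat [([414.7, 170.5, 424.3, 197.1], 0.5)]
clip_tip [([409.5, 175.2, 424.9, 195.5], 0.64), ([396.5, 226.8, 417.9, 261.5], 0.42)]
clip_eye [([415.2, 172.7, 422.2, 197.9], 0.51)]
bottle [([396.9, 230.7, 417.5, 263.3], 0.68), ([409.2, 174.2, 425.2, 197.1], 0.47)]
cal_block [([459.4, 210.3, 467.8, 229.3], 0.65)]
top {'fx': 470.7547, 'fy': 470.7547, 'cx': 322.3738, 'cy': 198.161, 'k1': -0.0, 'T': [[0.0017, -0.9913, 0.132, 0.351], [-1.0, -0.0024, -0.005, 0.0088], [0.0053, -0.1319, -0.9912, 1.3746], [0.0, 0.0, 0.0, 1
[... 392 characters left out ...]
ip [([398.6, 125.0, 409.0, 151.4], 0.52)]
clip_seat [([198.8, 206.7, 204.5, 221.7], 0.72)]
clip_tip [([201.2, 200.9, 207.4, 233.7], 0.65)]
clip_eye [([199.1, 199.7, 202.5, 223.9], 0.49)]
bottle [([230.4, 117.1, 255.4, 143.2], 0.62)]
cal_block [([154.1, 154.9, 174.3, 174.6], 0.55), ([197.9, 202.4, 208.4, 232.3], 0.32)]
{'clock': 1.2, 'q': [-1.275, 0.689, -0.195, 1.565, 0.157, 0.903, -0.215], 'qd': [0.001, 0.001, -0.002, 0.001, -0.001, -0.003, -0.001], 'joint_torque': [-0.0, -52.749, -1.267, -15.374, -0.052, -0.001, -0.0], 'tool_pos': [0.162, 0.604, 0.239], 'eef_rot': [-0.701, 0.092, -0.092, 0.701], 'contact_force': [-0.306, -0.681, -0.452], 'moment': [-0.04, -0.001, -0.023], 'opening': 1.003}
```

View pics/top0.png

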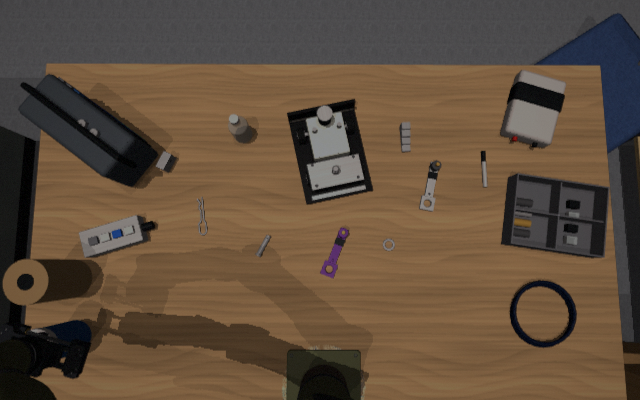

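View pics/scene0.png

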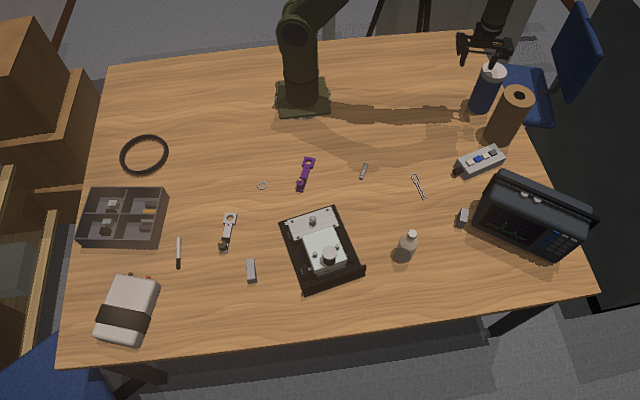

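The top view has +x up and +y left. The cart is at about (330,150), with its post near (336,170). The silver arm is at (430,185), the purple look-alike at (335,250), and the cotter at (203,217) with its eye probably at the lower end. I'll zoom in next.

```bash
python3 - <<'E'
import cv2,numpy as np
t=cv2.imread("pics/top0.png");s=cv2.imread("pics/scene0.png")
def crop(im,x,y,w,h,k):
    c=cv2.resize(im[y:y+h,x:x+w],None,fx=k,fy=k,interpolation=cv2.INTER_CUBIC)
    for i in range(0,w,10): cv2.putText(c,str(x+i),(i*k,8),0,.3,(0,255,255),1);cv2.line(c,(i*k,8),(i*k,12),(0,255,255),1)
    for i in range(10,h,10): cv2.putText(c,str(y+i),(0,i*k+3),0,.3,(0,255,255),1)
    return c
C=np.zeros((600,800,3),np.uint8)
def put(c,x,y): C[y:y+c.shape[0],x:x+c.shape[1]]=c[:600-y,:800-x]
put(crop(t,295,145,80,65,5),0,0)
put(crop(t,410,155,40,60,5),400,0)
put(crop(t,190,193,25,45,7),600,0)
put(crop(s,280,200,80,55,5),0,325)
put(crop(s,210,205,35,50,5),400,320)
put(crop(s,403,168,30,38,7),585,320)
cv2.imwrite("pics/c1.png",C)
E
```

```text
(no output)
```

View pics/c1.png

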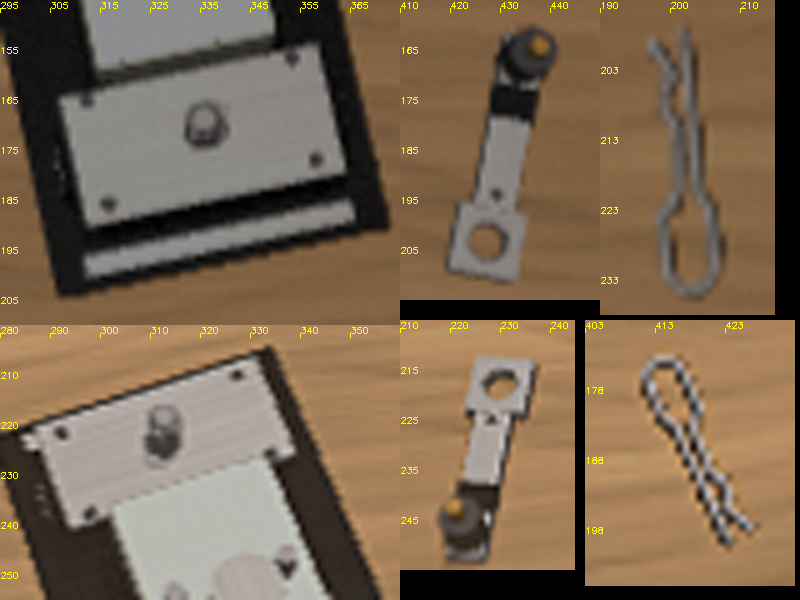

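The crops show the deck corners, the bore at (427,203) with the probe up, and the cotter with its tip up at (202,197), bow to the left (+y) and eye end at (202.6,235). I'll fit the poses from these keypoints in both cameras.

```bash
cat > h.py <<'E'
import numpy as np,cv2
from scipy.optimize import least_squares
from plant import get_calibration
from scipy.spatial.transform import Rotation as R
CAL={n:get_calibration(n) for n in("scene","top")}
def ray(n,uv,z):
    c=CAL[n];K=np.array([[c['fx'],0,c['cx']],[0,c['fy'],c['cy']],[0,0,1.]]);p=(np.array(uv)-[c['cx'],c['cy']])/c['fx']
    q=p.copy()
    for _ in range(20): q=p/(1+c['k1']*(q@q))
    d=c['T'][:3,:3]@[q[0],q[1],1];o=c['T'][:3,3]
    return (o+d*(z-o[2])/d[2])[:2]
def proj(n,P):
    c=CAL[n];p=np.linalg.inv(c['T'])@np.r_[P,1];q=p[:2]/p[2];q=q*(1+c['k1']*(q@q));return q*c['fx']+[c['cx'],c['cy']]
def fit(pts,z,lines=()):
    W=[(np.array(m),ray(n,u,z)) for n,m,u in pts]; L=[ray(n,u,z) for n,u in lines]
    def f(p):
        c,s=np.cos(p[2]),np.sin(p[2]);M=np.array([[c,-s],[s,c]])
        return np.r_[np.concatenate([M@m/1000+p[:2]-w for m,w in W]),[(M.T@(l-p[:2]))[1] for l in L]]
    m=np.mean([w for _,w in W],0)
    b=min((least_squares(f,[*m,a]) for a in(-2,-1,0,1,2,3)),key=lambda r:r.cost)
    return b.x,b.fun
E
python3 - <<'E'
from h import *
deck=[('top',(-40,75),(312.2,190.2)),('top',(35,75),(306.2,163.6)),('top',(35,-75),(358.2,153.2)),('top',(-40,-75),(364,179)),
('scene',(-40,-75),(287.6,222.6)),('scene',(-40,75),(331.2,206)),('scene',(35,75),(338.6,224)),('scene',(35,-75),(294,240.6))]
arm=[('top',(0,0),(427.2,202.8)),('top',(20,20),(421.2,195.2)),('top',(20,-20),(435,196)),('top',(-20,-20),(432.8,211.2)),('top',(-20,20),(418.8,208.2)),
('scene',(0,0),(229.6,217.4)),('scene',(-20,-20),(224.8,212)),('scene',(-20,20),(237.2,213)),('scene',(20,20),(235.2,223.2)),('scene',(20,-20),(222.8,223))]
al=[('top',(431.6,174.6)),('scene',(226.2,237.4))]
clip=[('top',(30,0),(201.7,196.6)),('top',(-40,0),(203.6,220.4)),('top',(-82,6),(202.6,235.1)),('top',(-58.5,-4),(206.3,228.3)),('top',(-58.5,16),(198.9,228.3)),('top',(24.5,13),(197,198.6)),
('scene',(30,0),(422.9,199.4)),('scene',(24.5,13),(426.2,197.3)),('scene',(-82,6),(413.6,172.9))]
for nm,p,z,l in(('deck',deck,.06,[]),('arm',arm,.012,al),('clip',clip,.0025,[])):
    for cam in(None,'top','scene'):
        x,f=fit([a for a in p if cam in(None,a[0])],z,[a for a in l if cam in(None,a[0])])
        print(nm,cam,np.round(x[:2]*1000,1),'yaw',round(np.degrees(x[2]),1),np.round(f*1000,1).tolist() if cam is None else '')
for z in(.0885,.0955,.1025): print('posttop',z,ray('top',(336,167),z),ray('scene',(312.4,216.6),z))
E
```

```text
deck None [605.9 -32.2] yaw 13.3 [1.1, 0.7, -2.3, 0.5, 1.4, 2.7, 3.1, 1.4, -7.1, -3.3, -1.0, -3.0, 4.1, 0.8, 0.7, 0.2]
deck top [605.1 -33.6] yaw 12.2 
deck scene [606.7 -30.8] yaw 14.4 
arm None [ 520.3 -302.9] yaw -10.7 [0.8, 1.2, 1.8, 0.2, -3.4, 1.3, 2.0, 0.9, 0.7, -0.4, 0.8, 0.2, 0.5, -0.0, -1.8, -2.4, -0.3, -1.8, -1.3, 0.1, -0.9, 0.3]
arm top [ 519.9 -303.7] yaw -10.2 
arm scene [ 520.7 -302.1] yaw -11.1 
clip None [506.4 353.5] yaw 6.7 [-1.3, 0.6, -0.7, 0.5, -0.3, 0.1, 4.4, 3.0, 2.1, 1.3, -2.3, -0.7, -0.6, -0.2, -1.0, -1.6, -0.4, -3.0]
clip top [506.1 352.9] yaw 7.0 
clip scene [506.9 354.9] yaw 5.6 
posttop 0.0885 [ 0.60976106 -0.03543347] [ 0.59613816 -0.03167738]
posttop 0.0955 [ 0.6083529  -0.03519252] [ 0.59989944 -0.03196703]
posttop 0.1025 [ 0.60694474 -0.03495158] [ 0.60366071 -0.03225667]
```

```bash
python3 - <<'E'
from h import *
from scipy.ndimage import map_coordinates
I={n:cv2.imread(f'pics/{n}0.png').mean(2) for n in('top','scene')}
c,s=np.cos(.225),np.sin(.225);M=np.array([[c,-s],[s,c]]);o=np.array([.6055,-.0325])
def w(m,z): return np.r_[M@np.array(m)/1000+o,z]
def edge(n,a,b,z,hw=3.5):
    pa,pb=proj(n,w(a,z)),proj(n,w(b,z));d=(pb-pa)/np.linalg.norm(pb-pa);nn=np.array([-d[1],d[0]]);P=[]
    k=np.arange(-hw,hw+.01,.25)
    for t in np.linspace(.1,.9,40):
        q=pa+(pb-pa)*t+k[:,None]*nn
        g=np.abs(np.gradient(map_coordinates(I[n],[q[:,1],q[:,0]],order=1)))
        g[g<.5*g.max()]=0
        P.append(pa+(pb-pa)*t+nn*(k@g)/g.sum())
    v=cv2.fitLine(np.array(P,np.float32),cv2.DIST_HUBER,0,.01,.01).ravel();e=v[:2] if v[:2]@d>0 else -v[:2]
    r=np.array(P)-v[2:];res=np.abs(r@[-e[1],e[0]])
    A,B=ray(n,v[2:]-10*e,z),ray(n,v[2:]+10*e,z)
    return A,B,res
def cartf(A): return M.T@(A-o)*1000
for n in I:
  for nm,a,b,ang in(('front',(-40,75),(-40,-75),-90),('rear',(35,75),(35,-75),-90),('left',(-40,75),(35,75),0),('right',(-40,-75),(35,-75),0)):
    A,B,res=edge(n,a,b,.06);y=np.degrees(np.arctan2(*(B-A)[::-1]))-ang
    mid=(cartf(A)+cartf(B))/2-(np.array(a)+b)/2
    print(n,nm,'yaw',round(y,2),'offs',np.round(mid,1),'res',round(np.median(res),2))
# plate long edges
for n in I:
  for Y in(100,-100):
    A,B,res=edge(n,(-60,Y),(150,Y),.004,4); print(n,'plate',Y,round(np.degrees(np.arctan2(*(B-A)[::-1])),2),np.round(((cartf(A)+cartf(B))/2),1),round(np.median(res),2))
E
```

```text
top front yaw 12.19 offs [-1.6 -3.2] res 0.09
top rear yaw 12.98 offs [  2.4 -10.4] res 0.2
top left yaw 12.43 offs [ 5.2 -0.3] res 0.08
top right yaw 12.19 offs [ 0.9 -0.8] res 0.07
scene front yaw 12.1 offs [-1.7 -2.3] res 0.27
scene rear yaw 12.61 offs [-5.6 -5.2] res 0.21
scene left yaw 12.88 offs [0.5 0.6] res 0.16
scene right yaw 14.6 offs [-0.8 -0.7] res 0.2
top plate 100 12.21 [46.7 98.9] 0.06
top plate -100 12.29 [  41.5 -102.2] 0.07
scene plate 100 15.89 [49.6 98. ] 0.63
scene plate -100 12.37 [  53.1 -101.2] 0.15
```

```bash
cat > plan.py <<'E'
# plan.py x y z yaw : row for tool-down TCP target (m), jaw axis along yaw (deg, mod 180)
import sys
from h import *
from plant import r
def plan(p,yaw):
    s=r.get_state();Q=R.from_quat(s['eef_rot']);A=Q.as_matrix();best=None
    for a in(yaw,yaw+180):
        z=np.array([np.cos(np.radians(a)),np.sin(np.radians(a)),0]);y=np.array([0,0,-1.]);x=np.cross(y,z)
        v=(Q.inv()*R.from_matrix(np.c_[x,y,z])).as_rotvec()
        if best is None or np.linalg.norm(v)<np.linalg.norm(best): best=v
    d=A.T@(np.array(p)-s['tool_pos'])
    print('row',np.round(np.r_[d,best/np.pi],4).tolist(),'rows',int(np.ceil(max(np.linalg.norm(d)/.0417,np.degrees(np.linalg.norm(best))/7.16))),'q7',round(s['q'][6],2),'t',round(s['clock'],2))
if __name__=='__main__': plan([float(a) for a in sys.argv[1:4]],float(sys.argv[4]))
E
cat > chk.py <<'E'
# chk.py limit [base fx fy fz]: print state, fail if force change beyond limit
import sys,numpy as np
from plant import r
s=r.get_state();b=np.array([float(a) for a in sys.argv[2:5]]) if len(sys.argv)>2 else np.zeros(3)
f=np.array(s['contact_force'])-b
print(round(s['clock'],2),'p',np.round(np.array(s['tool_pos'])*1000,2),'f',np.round(f,2),'op',round(s['opening']*88,2))
sys.exit(int(np.abs(f).max()>float(sys.argv[1])))
E
python3 plan.py .6044 -.0331 .16 102.25; python3 -c "
from plant import r
from scipy.spatial.transform import Rotation as R
print(R.from_quat(r.get_state()['eef_rot']).as_matrix().round(3))"
```

```text
row [0.5924, 0.0787, -0.5006, -0.0, -0.1514, 0.0] rows 19 q7 -0.22 t 1.2
[[ 0.966  0.     0.259]
 [-0.259  0.     0.966]
 [ 0.    -1.     0.   ]]
```

```bash
python3 -m handwheel '[[[0.592,0.03,-0.501,0,-0.1514,0],[0.592,0.03,-0.501,0,-0.1514,0],[0.592,0.03,-0.501,0,-0.1514,0],[0.592,0.03,-0.501,0,-0.1514,0],[0.592,0.03,-0.501,0,-0.1514,0],[0.592,0.03,-0.501,0,-0.1514,0],[0.592,0.03,-0.501,0,-0.1514,0],[0.592,0.03,-0.501,0,-0.1514,0],[0.592,0.03,-0.501,0,-0.1514,0],[0.592,0.03,-0.501,0,-0.1514,0],[0.592,0.03,-0.501,0,-0.1514,0],[0.592,0.03,-0.501,0,-0.1514,0]]]' -1 10
python3 plan.py .6044 -.0331 .13 102.25
```

```text
clock: 2.2
tool_pos: [0.4477, 0.1915, 0.2196]
eef_rot: [-0.703, -0.076, 0.075, 0.703]
contact_force: [0.9, 0.3, 0.2]
opening: 0.119
row [0.1054, 0.0896, -0.2528, -0.0001, 0.0, 0.0002] rows 7 q7 0.93 t 2.2
```

```bash
python3 -m handwheel '[[[0.105,0.03,-0.253,0,0,0],[0.105,0.03,-0.253,0,0,0],[0.105,0.03,-0.253,0,0,0],[0.105,0.03,-0.253,0,0,0],[0.105,0.03,-0.253,0,0,0],[0.105,0.03,-0.253,0,0,0],[0.105,0.09,-0.253,0,0,0],[0.105,0.09,-0.253,0,0,0],[0.105,0.09,-0.253,0,0,0],[0.105,0.09,-0.253,0,0,0],[0.105,0.09,-0.253,0,0,0]]]'
python3 plan.py .6044 -.0331 .11 102.25; python3 chk.py 5
```

```text
clock: 3.12
tool_pos: [0.6033, -0.0299, 0.1307]
eef_rot: [-0.703, -0.077, 0.075, 0.703]
contact_force: [0.5, 0.5, 0.4]
opening: 0.006
row [0.0003, 0.0207, -0.0034, -0.0003, 0.0006, 0.0006] rows 1 q7 1.37 t 3.12
3.12 p [603.31 -29.91 130.74] f [0.55 0.53 0.44] op 0.55
```

```bash
python3 -m handwheel '[[[0,0.013,-0.001,0,0,0],[0,0.025,-0.001,0,0,0],[0,0.025,-0.001,0,0,0]]]' >/dev/null
for_() { :; }
python3 chk.py 3 .5 .5 .4 && python3 -m handwheel '[[[0,0.0015,0,0,0,0],[0,0.0015,0,0,0,0]]]' >/dev/null && python3 chk.py 3 .5 .5 .4 && python3 -m handwheel '[[[0,0.0015,0,0,0,0],[0,0.0015,0,0,0,0]]]' >/dev/null && python3 chk.py 3 .5 .5 .4 && python3 -m handwheel '[[[0,0.0015,0,0,0,0],[0,0.0015,0,0,0,0]]]' >/dev/null && python3 chk.py 3 .5 .5 .4 && python3 -m handwheel '[[[0,0.0015,0,0,0,0],[0,0.0015,0,0,0,0]]]' >/dev/null && python3 chk.py 3 .5 .5 .4 && python3 -m handwheel '[[[0,0.0015,0,0,0,0],[0,0.0015,0,0,0,0]]]' >/dev/null && python3 chk.py 3 .5 .5 .4 && python3 -m handwheel '[[[0,0.0015,0,0,0,0],[0,0.0015,0,0,0,0]]]' >/dev/null && python3 chk.py 3 .5 .5 .4
```

```text
3.37 p [602.22 -31.52 103.98] f [-0.89 -0.61 -1.54] op 0.68
3.53 p [603.3  -32.01 103.51] f [-0.37 -0.23 -0.88] op 0.49
3.7 p [603.35 -32.51 101.77] f [-0.9  -0.15 -0.88] op 0.57
3.87 p [603.09 -32.72  99.85] f [-1.63 -0.5  -0.1 ] op 0.77
4.03 p [602.99 -32.66  98.16] f [-0.7  -0.99  0.02] op 0.6
4.2 p [603.15 -32.7   98.  ] f [-4.15 -0.17  9.45] op 0.66
```

```bash
python3 -m handwheel '[[[0,0,0,0,0,0]]]' >/dev/null;python3 chk.py 30 .5 .5 .4;python3 -m handwheel '[[[0,-0.0005,0,0,0,0],[0,-0.0005,0,0,0,0]]]' >/dev/null;python3 chk.py 30 .5 .5 .4;python3 -m handwheel '[[[0,-0.0003,0,0,0,0],[0,-0.0003,0,0,0,0]]]'>/dev/null;python3 chk.py 30 .5 .5 .4;python3 -m handwheel '[[[0,-0.03,0,0,0,0],[0,-0.03,0,0,0,0],[0,-0.03,0,0,0,0]]]' 0.2 3 >/dev/null;python3 chk.py 30 .5 .5 .4
```

```text
4.28 p [603.12 -32.73  97.98] f [-2.78 -1.01  7.95] op 0.59
4.45 p [603.12 -32.7   98.01] f [-2.   -1.16  5.88] op 0.44
4.62 p [603.09 -32.67  97.99] f [-2.4  -1.37  5.43] op 0.64
4.87 p [604.27 -32.49 128.62] f [-0.73 -0.63 -0.56] op 18.51
```

```bash
python3 -m handwheel '[[[0,0,0,0,0,0],[0,0,0,0,0,0],[0,0,0,0,0,0],[0,0,0,0,0,0]]]' 0.2 3 >/dev/null; python3 chk.py 30 && python3 plan.py .6044 -.0331 .090 102.25
```

```text
5.2 p [602.67 -32.7  126.91] f [-0.44  0.87  0.41] op 44.69
row [0.0017, 0.0369, -0.0008, -0.0001, 0.0, -0.0004] rows 1 q7 1.37 t 5.2
```

```bash
python3 -m handwheel '[[[0.0015,0.018,-0.0005,0,0,0],[0.0015,0.037,-0.0005,0,0,0],[0.0015,0.037,-0.0005,0,0,0]]]' >/dev/null; python3 chk.py 4 .5 .5 .4 && python3 -m handwheel '[[[0,0,0,0,0,0],[0,0,0,0,0,0],[0,0,0,0,0,0],[0,0,0,0,0,0],[0,0,0,0,0,0],[0,0,0,0,0,0]]]' -1 3 >/dev/null; python3 chk.py 30 .5 .5 .4;python3 -m handwheel '[[[0,0,0,0,0,0],[0,0,0,0,0,0],[0,0,0,0,0,0]]]' >/dev/null; python3 chk.py 30 .5 .5 .4
```

```text
5.45 p [602.28 -33.1   87.44] f [-1.33 -0.35 -1.15] op 53.07
5.95 p [604.98 -32.14  91.32] f [-0.82  0.41  1.07] op 18.94
6.2 p [605.04 -32.22  91.13] f [-1.13  0.62  4.34] op 19.04
```

```bash
python3 -m handwheel '[[[0,0,0,0,0,0],[0,0,0,0,0,0],[0,-0.03,0,0,0,0],[0,-0.07,0,0,0,0],[0,-0.08,0,0,0,0]]]' 0.2 20 >/dev/null; python3 chk.py 9; python3 plan.py .5694 -.3121 .06 79.5
```

```text
6.62 p [607.22 -33.   175.08] f [0.92 0.25 1.28] op 50.31
row [-0.0968, 0.1148, -0.2646, 0.0, 0.1262, 0.0022] rows 8 q7 1.4 t 6.62
```

```bash
python3 -m handwheel '[[[-0.096,0,-0.265,0,0.1262,0],[-0.096,0,-0.265,0,0.1262,0],[-0.096,0,-0.265,0,0.1262,0],[-0.096,0,-0.265,0,0.1262,0],[-0.096,0,-0.265,0,0.1262,0],[-0.096,0,-0.265,0,0.1262,0],[-0.096,0,-0.265,0,0.1262,0],[-0.096,0.11,-0.265,0,0.1262,0],[-0.096,0.11,-0.265,0,0.1262,0],[-0.096,0.11,-0.265,0,0.1262,0],[-0.096,0.11,-0.265,0,0.1262,0],[-0.096,0.11,-0.265,0,0.1262,0]]]' >/dev/null; python3 chk.py 9; python3 plan.py .5694 -.3121 .003 79.5
python3 - <<'E'
from plant import snapshot
import cv2,numpy as np
a=snapshot('top')[130:230,390:470];b=snapshot('scene')[190:270,190:260]
C=np.zeros((600,800,3),np.uint8);a=cv2.resize(a,None,fx=5,fy=5);b=cv2.resize(b,None,fx=5,fy=5)
C[:500,:400]=a;C[:400,400:750]=b;cv2.imwrite('pics/g1.png',C[:500,:750,::-1])
E
```

```text
7.62 p [ 566.01 -311.97   59.44] f [-0.3  -0.65  0.7 ] op 52.54
row [0.0035, 0.0564, 0.0005, -0.0001, 0.0002, -0.001] rows 2 q7 1.48 t 7.62
```

View pics/g1.png

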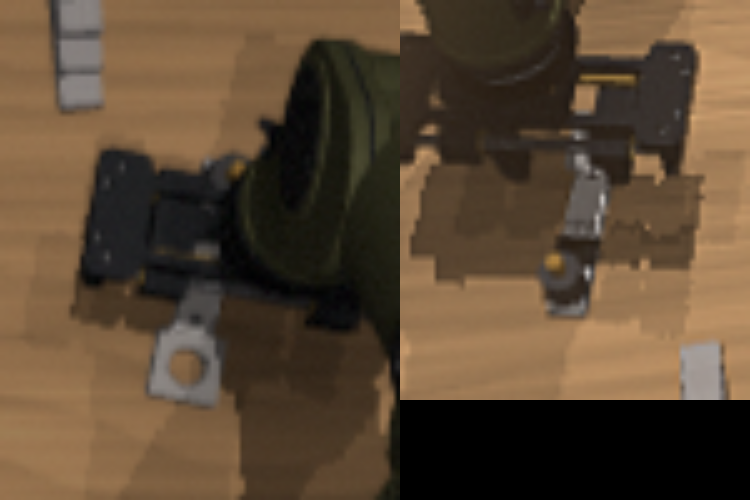

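The open jaws straddle the bar. The eye, at about (185,365) in the crop, and the probe are both clear. Next I go down and grip.

```bash
python3 -m handwheel '[[[0.003,0.03,0,0,0,0],[0.003,0.05,0,0,0,0],[0.003,0.056,0,0,0,0],[0.003,0.056,0,0,0,0],[0.003,0.056,0,0,0,0]]]' >/dev/null; python3 chk.py 5 .3 -.3 .5&& python3 -m handwheel '[[[0,0,0,0,0,0],[0,0,0,0,0,0],[0,0,0,0,0,0],[0,0,0,0,0,0],[0,0,0,0,0,0],[0,0,0,0,0,0]]]' -1 30 >/dev/null; python3 chk.py 30; python3 plan.py .5694 -.3121 .003 79.5
```

```text
8.13 p [ 571.26 -313.16    6.46] f [-0.71  0.05 -1.08] op 52.96
8.63 p [ 570.32 -313.14    5.28] f [-0.78 -1.08  4.98] op 23.11
row [-0.0011, 0.0023, 0.0009, 0.0002, 0.0, 0.0002] rows 1 q7 1.46 t 8.63
```

```bash
python3 -m handwheel '[[[0,-0.02,0,0,0,0],[0,-0.06,0,0,0,0],[0,-0.1,0,0,0,0],[0,-0.14,0,0,0,0],[0,-0.165,0,0,0,0],[0,-0.165,0,0,0,0],[0,-0.165,0,0,0,0]]]' - 45 >/dev/null; python3 chk.py 30; python3 plan.py .5935 .0175 .170 12.25
```

```text
9.22 p [ 570.36 -312.87  170.53] f [-0.67 -0.52 -3.14] op 23.47
row [-0.0373, 0.0003, 0.3291, -0.0002, 0.3738, 0.0006] rows 10 q7 1.53 t 9.22
```

```bash
python3 -m handwheel '[[[-0.0373,0,0.329,0,-0.6262,0],[-0.0373,0,0.329,0,-0.6262,0],[-0.0373,0,0.329,0,-0.6262,0],[-0.0373,0,0.329,0,-0.6262,0],[-0.0373,0,0.329,0,-0.6262,0],[-0.0373,0,0.329,0,-0.6262,0],[-0.0373,0,0.329,0,-0.6262,0],[-0.0373,0,0.329,0,-0.6262,0],[-0.0373,0,0.329,0,-0.6262,0],[-0.0373,0,0.329,0,-0.6262,0],[-0.0373,0,0.329,0,-0.6262,0],[-0.0373,0,0.329,0,-0.6262,0]]]' >/dev/null; python3 chk.py 30; python3 plan.py .5935 .0175 .170 12.25
```

```text
10.22 p [591.2   17.51 166.84] f [-0.44  0.2  -2.67] op 22.96
row [0.0005, -0.0032, -0.0022, -0.0017, -0.1463, -0.0002] rows 4 q7 2.18 t 10.22
```

```bash
python3 -c "
from plant import r
print([round(x,2) for x in r.get_state()['q']])"; python3 -m handwheel '[[[0.0005,-0.003,-0.002,0,-0.07,0],[0.0005,-0.003,-0.002,0,-0.07,0]]]' >/dev/null;python3 -c "
from plant import r
print([round(x,2) for x in r.get_state()['q']])"; python3 plan.py .5935 .0175 .170 12.25
```

```text
[np.float64(0.28), np.float64(0.82), np.float64(-0.7), np.float64(1.72), np.float64(0.67), np.float64(0.86), np.float64(2.18)]
[np.float64(0.31), np.float64(0.83), np.float64(-0.76), np.float64(1.71), np.float64(0.71), np.float64(0.9), np.float64(2.37)]
row [0.0002, 0.0002, 0.0004, -0.0014, -0.0767, 0.0002] rows 2 q7 2.37 t 10.38
```

```bash
python3 -m handwheel '[[[0.0002,0,0.0004,-0.0014,-0.0767,0],[0.0002,0,0.0004,-0.0014,-0.0767,0],[0.0002,0,0.0004,-0.0014,-0.0767,0],[0.0002,0,0.0004,-0.0014,-0.0767,0]]]' >/dev/null; python3 chk.py 30; python3 plan.py .5935 .0175 .115 12.25
python3 - <<'E'
from plant import snapshot
import cv2,numpy as np
a=snapshot('top')[120:220,280:380];b=snapshot('scene')[170:260,270:370]
cv2.imwrite('pics/g2.png',np.hstack([cv2.resize(a,(400,400)),cv2.resize(b,(400,400))])[:,:,::-1])
E
```

```text
10.72 p [593.4   17.45 170.51] f [-1.04 -0.52 -1.74] op 22.91
row [-0.0, 0.0555, -0.0001, 0.0001, -0.0029, 0.0002] rows 2 q7 2.55 t 10.72
```

View pics/g2.png

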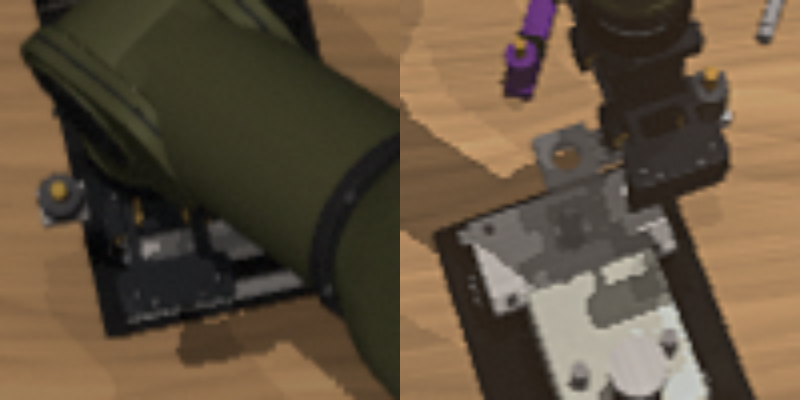

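The arm is held level, bore towards −y and probe to +y. The bore shows at about (311.6,204.3) in the full scene picture, so I'll compare that with the post position.

```bash
python3 -c "
from h import *
for z in(.171,.177): print(ray('scene',(311.5,204.2),z),proj('scene',[.6043,-.0324,z]))"
```

```text
[ 0.59919814 -0.03253123] [311.76144299 205.69104039]
[ 0.60266333 -0.03279446] [311.70437439 204.66571618]
```

```bash
python3 -m handwheel '[[[0,0.03,0,0,-0.003,0],[0,0.055,0,0,-0.003,0],[0,0.06,0,0,-0.003,0],[0,0.06,0,0,-0.003,0]]]' >/dev/null; python3 chk.py 8 0 0 -2 && python3 -m handwheel '[[[0,0.004,0,0,0,0],[0,0.004,0,0,0,0]]]' >/dev/null && python3 chk.py 8 0 0 -2 && python3 -m handwheel '[[[0,0.004,0,0,0,0],[0,0.004,0,0,0,0]]]' >/dev/null && python3 chk.py 8 0 0 -2&& python3 -m handwheel '[[[0,0.004,0,0,0,0],[0,0.004,0,0,0,0]]]' >/dev/null && python3 chk.py 8 0 0 -2&& python3 -m handwheel '[[[0,0.004,0,0,0,0],[0,0.004,0,0,0,0]]]' >/dev/null && python3 chk.py 8 0 0 -2 && python3 -m handwheel '[[[0,0.004,0,0,0,0],[0,0.004,0,0,0,0]]]' >/dev/null && python3 chk.py 8 0 0 -2
```

```text
11.15 p [593.62  17.36 110.93] f [ 1.36 -0.07  0.15] op 22.96
11.32 p [595.74  18.28 109.47] f [-0.32 -0.48  0.25] op 23.08
11.48 p [595.42  17.81 105.08] f [ 0.01 -0.43 -0.14] op 23.41
11.65 p [595.02  17.65 100.44] f [-0.29 -0.11  0.44] op 22.92
11.82 p [594.81  17.82  96.13] f [-0.05  0.69  0.23] op 23.21
11.98 p [594.79  17.88  92.01] f [-0.12  2.1   0.26] op 23.81
```

```bash
python3 -m handwheel '[[[0,0.004,0,0,0,0],[0,0.004,0,0,0,0]]]' >/dev/null && python3 chk.py 8 0 0 -2 && python3 -m handwheel '[[[0,0.004,0,0,0,0],[0,0.004,0,0,0,0]]]' >/dev/null && python3 chk.py 8 0 0 -2&& python3 -m handwheel '[[[0,0.004,0,0,0,0],[0,0.004,0,0,0,0]]]' >/dev/null && python3 chk.py 8 0 0 -2&& python3 -m handwheel '[[[0,0.004,0,0,0,0],[0,0.004,0,0,0,0]]]' >/dev/null && python3 chk.py 8 0 0 -2 && python3 -m handwheel '[[[0,0.004,0,0,0,0],[0,0.004,0,0,0,0]]]' >/dev/null && python3 chk.py 8 0 0 -2&& python3 -m handwheel '[[[0,0.003,0,0,0,0],[0,0.003,0,0,0,0]]]' >/dev/null && python3 chk.py 8 0 0 -2&& python3 -m handwheel '[[[0,0.002,0,0,0,0],[0,0.002,0,0,0,0]]]' >/dev/null && python3 chk.py 8 0 0 -2
```

```text
12.15 p [594.84  17.92  87.99] f [ 0.55  0.52 -1.64] op 22.95
12.32 p [594.85  17.92  84.  ] f [-1.25  1.15 -0.21] op 23.03
12.48 p [594.89  17.91  80.05] f [ 0.06  0.34 -0.47] op 23.26
12.65 p [594.93  17.88  76.05] f [-0.7   1.56 -0.13] op 23.55
12.82 p [594.97  17.93  72.04] f [-0.12  1.34  0.24] op 23.27
12.98 p [595.08  17.99  69.24] f [-1.06  1.93 -0.35] op 23.21
13.15 p [595.18  18.04  67.43] f [-1.24  1.71  0.58] op 23.23
```

```bash
python3 -m handwheel '[[[0,0.0015,0,0,0,0],[0,0.0015,0,0,0,0]]]' >/dev/null && python3 chk.py 4.5 0 0 -2 && python3 -m handwheel '[[[0,0.001,0,0,0,0],[0,0.001,0,0,0,0]]]' >/dev/null && python3 chk.py 4.5 0 0 -2&& python3 -m handwheel '[[[0,0.001,0,0,0,0],[0,0.001,0,0,0,0]]]' >/dev/null && python3 chk.py 4.5 0 0 -2&& python3 -m handwheel '[[[0,0.001,0,0,0,0],[0,0.001,0,0,0,0]]]' >/dev/null && python3 chk.py 4.5 0 0 -2 
```

```text
13.32 p [595.19  18.01  66.04] f [-1.15  1.57 -0.02] op 22.96
13.48 p [595.28  17.97  65.3 ] f [-1.07  1.92  2.03] op 23.31
13.65 p [595.27  17.99  65.24] f [-4.13  1.66  9.14] op 23.23
```

```bash
python3 -m handwheel '[[[0,-0.0005,0,0,0,0],[0,-0.0005,0,0,0,0],[0,-0.0005,0,0,0,0],[0,-0.0005,0,0,0,0]]]' -0.27 >/dev/null; python3 chk.py 4 && python3 -m handwheel '[[[0,-0.005,0,0,0,0],[0,-0.01,0,0,0,0],[0,-0.04,0,0,0,0],[0,-0.08,0,0,0,0],[0,-0.1,0,0,0,0],[0,-0.1,0,0,0,0]]]' >/dev/null; python3 chk.py 4
python3 -c "
from h import *
a=np.radians(6.5);c,s=np.cos(a),np.sin(a)
m=np.array([-58.5,6])/1e3;print(np.array([c*m[0]-s*m[1],s*m[0]+c*m[1]])+[.5064,.3533])"
```

```text
13.98 p [595.71  17.2   64.6 ] f [-0.15 -0.56  0.62] op 31.6
14.48 p [597.82  19.28 170.06] f [ 0.51 -0.13  0.74] op 31.97
[0.44759683 0.35263904]
```

```bash
python3 plan.py .4476 .3526 .17 96.6
```

```text
row [0.3578, -0.0011, 0.075, 0.0035, -0.4676, -0.0033] rows 12 q7 2.56 t 14.48
```

```bash
python3 -m handwheel '[[[0.3578,0,0.075,0,0.5324,0],[0.3578,0,0.075,0,0.5324,0],[0.3578,0,0.075,0,0.5324,0],[0.3578,0,0.075,0,0.5324,0],[0.3578,0,0.075,0,0.5324,0],[0.3578,0,0.075,0,0.5324,0],[0.3578,0,0.075,0,0.5324,0],[0.3578,0,0.075,0,0.5324,0],[0.3578,0,0.075,0,0.5324,0],[0.3578,0,0.075,0,0.5324,0],[0.3578,0,0.075,0,0.5324,0],[0.3578,0,0.075,0,0.5324,0]]]' 0.1 >/dev/null; python3 chk.py 5; python3 plan.py .4476 .3526 .06 96.6;  python3 -c "
from plant import r
print([round(x,2) for x in r.get_state()['q']])"
```

```text
15.48 p [443.68 351.81 163.89] f [-0.1  -0.47  0.26] op 48.39
row [0.0036, 0.1039, -0.0003, 0.0002, 0.0564, 0.0012] rows 3 q7 0.73 t 15.48
[np.float64(-0.54), np.float64(0.73), np.float64(-0.36), np.float64(1.82), np.float64(0.39), np.float64(0.66), np.float64(0.73)]
```

```bash
python3 -m handwheel '[[[0.003,0.03,0,0,0.0564,0],[0.003,0.07,0,0,0.0564,0],[0.003,0.104,0,0,0.0564,0],[0.003,0.104,0,0,0.0564,0],[0.003,0.104,0,0,0.0564,0]]]' >/dev/null; python3 chk.py 5; python3 plan.py .4476 .3526 .002 96.6
python3 - <<'E'
from plant import snapshot
import cv2,numpy as np
a=snapshot('top')[180:260,160:240];b=snapshot('scene')[150:210,385:445]
cv2.imwrite('pics/g3.png',np.hstack([cv2.resize(a,(400,400)),cv2.resize(b,(400,400))])[:,:,::-1])
E
```

```text
15.9 p [446.74 351.15  59.02] f [ 0.25 -0.43 -0.35] op 47.94
row [0.001, 0.057, 0.0015, 0.0008, 0.0015, 0.0004] rows 2 q7 0.54 t 15.9
```

View pics/g3.png

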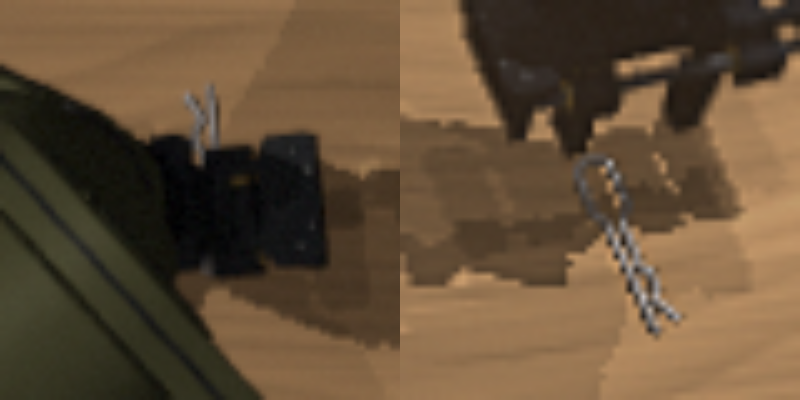

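```bash
python3 -m handwheel '[[[0.001,0.03,0.0015,0.0008,0.0015,0.0004],[0.001,0.047,0.0015,0.0008,0.0015,0.0004],[0.001,0.047,0.0015,0.0008,0.0015,0.0004],[0.001,0.053,0.0015,0.0008,0.0015,0.0004],[0.001,0.053,0.0015,0.0008,0.0015,0.0004]]]' >/dev/null; python3 chk.py 3 && python3 -m handwheel '[[[0,0.0015,0,0,0,0],[0,0.0015,0,0,0,0]]]' >/dev/null && python3 chk.py 3 && python3 -m handwheel '[[[0,0.0015,0,0,0,0],[0,0.0015,0,0,0,0]]]' >/dev/null && python3 chk.py 3 && python3 -m handwheel '[[[0,0.001,0,0,0,0],[0,0.001,0,0,0,0]]]' >/dev/null && python3 chk.py 3;  python3 plan.py .4476 .3526 .002 96.6
```

```text
16.42 p [449.75 354.31   8.47] f [-0.61  0.54  0.55] op 48.41
16.58 p [449.58 354.11   6.8 ] f [-0.45  0.33 -0.81] op 48.52
16.75 p [449.2  353.77   4.58] f [-0.26  0.56  0.14] op 48.56
16.92 p [448.95 353.64   3.18] f [ 0.82 -0.89 -1.61] op 48.37
row [-0.0015, 0.0012, -0.0009, -0.0008, -0.0003, 0.001] rows 1 q7 0.51 t 16.92
```

```bash
python3 -m handwheel '[[[0,0.001,0,0,0,0],[0,0.001,0,0,0,0]]]' >/dev/null && python3 chk.py 3 && python3 -m handwheel '[[[0,0.001,0,0,0,0],[0,0.001,0,0,0,0]]]' >/dev/null && python3 chk.py 3 && python3 -m handwheel '[[[0,0.0008,0,0,0,0],[0,0.0008,0,0,0,0]]]' >/dev/null && python3 chk.py 3;  python3 plan.py .4476 .3526 .002 96.6
```

```text
17.08 p [448.91 353.59   2.03] f [-0.36 -0.15  0.06] op 48.32
17.25 p [448.9  353.58   0.99] f [-0.56 -0.37  0.9 ] op 48.62
17.42 p [449.02 353.63   0.57] f [-0.88  0.04  2.91] op 48.13
row [-0.0015, -0.0014, -0.0009, -0.0008, -0.0003, 0.001] rows 1 q7 0.51 t 17.42
```

```bash
python3 -m handwheel '[[[0,-0.0006,0,0,0,0],[0,-0.0006,0,0,0,0],[0,-0.0006,0,0,0,0],[0,-0.0006,0,0,0,0],[0,-0.0006,0,0,0,0],[0,-0.0006,0,0,0,0]]]' -1 10 >/dev/null ; python3 chk.py 30; python3 -m handwheel '[[[0,0,0,0,0,0],[0,0,0,0,0,0],[0,0,0,0,0,0]]]' - 40 >/dev/null ; python3 chk.py 30;python3 plan.py .4476 .3526 .002 96.6
```

```text
17.92 p [448.95 353.66   0.94] f [-0.01  0.02 -0.05] op 24.7
18.17 p [448.96 353.67   0.95] f [-0.17 -0.3  -0.69] op 24.02
row [-0.0015, -0.0011, -0.0009, -0.0008, -0.0003, 0.001] rows 1 q7 0.51 t 18.17
```

```bash
python3 -m handwheel '[[[0,-0.01,0,0,0,0],[0,-0.03,0,0,0,0],[0,-0.06,0,0,0,0],[0,-0.1,0,0,0,0],[0,-0.12,0,0,0,0],[0,-0.12,0,0,0,0]]]' >/dev/null ; python3 chk.py 30; python3 plan.py .4948 -.05 .12 102.25
```

```text
18.67 p [450.78 355.32 126.17] f [ 0.36  1.41 -0.5 ] op 23.63
row [-0.0023, 0.003, -0.4077, -0.0023, -0.0318, 0.0034] rows 10 q7 0.58 t 18.67
```

```bash
python3 -m handwheel '[[[-0.0023,0.003,-0.4077,-0.0023,-0.0318,0.003],[-0.0023,0.003,-0.4077,-0.0023,-0.0318,0.003],[-0.0023,0.003,-0.4077,-0.0023,-0.0318,0.003],[-0.0023,0.003,-0.4077,-0.0023,-0.0318,0.003],[-0.0023,0.003,-0.4077,-0.0023,-0.0318,0.003],[-0.0023,0.003,-0.4077,-0.0023,-0.0318,0.003],[-0.0023,0.003,-0.4077,-0.0023,-0.0318,0.003],[-0.0023,0.003,-0.4077,-0.0023,-0.0318,0.003],[-0.0023,0.003,-0.4077,-0.0023,-0.0318,0.003],[-0.0023,0.003,-0.4077,-0.0023,-0.0318,0.003],[-0.0023,0.003,-0.4077,-0.0023,-0.0318,0.003],[-0.0023,0.003,-0.4077,-0.0023,-0.0318,0.003]]]' >/dev/null ; python3 chk.py 30; python3 plan.py .4948 -.05 .0855 102.25
```

```text
19.67 p [492.21 -54.83 116.52] f [-0.65  0.2  -0.88] op 23.85
row [0.0038, 0.031, 0.0044, 0.0017, -0.0017, -0.0025] rows 1 q7 1.2 t 19.67
```

```bash
python3 -m handwheel '[[[0,0.025,0,0,0,0],[0,0.025,0,0,0,0],[0,0.025,0,0,0,0],[0,0.025,0,0,0,0]]]' >/dev/null ; python3 chk.py 30; python3 plan.py .4948 -.05 .0855 102.25
python3 - <<'E'
from plant import snapshot
import cv2,numpy as np
a=snapshot('top')[140:230,290:390];b=snapshot('scene')[170:250,270:370]
cv2.imwrite('pics/g4.png',np.hstack([cv2.resize(a,(400,360),interpolation=2),cv2.resize(b,(400,360),interpolation=2)])[:,:,::-1])
E
```

```text
20.0 p [492.61 -50.61  92.32] f [-0.62 -0.62 -1.32] op 23.83
row [0.0023, 0.0068, 0.0002, 0.0013, 0.0009, -0.0021] rows 1 q7 1.17 t 20.0
```

View pics/g4.png

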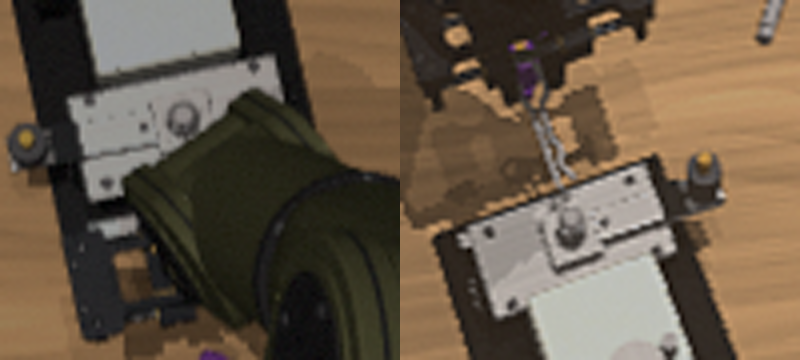

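The arm lies flat across the deck with the probe to +y. The cotter points at the post, its tip near (558,190) and the post at (570,225) in the crop. Next I fine-align it.

```bash
python3 -m handwheel '[[[0.002,0.0068,0,0.0013,0.0009,-0.0021],[0.002,0.0068,0,0.0013,0.0009,-0.0021],[0.002,0.0068,0,0.0013,0.0009,-0.0021],[0.002,0.0068,0,0.0013,0.0009,-0.0021],[0.002,0.0068,0,0.0013,0.0009,-0.0021],[0.002,0.0068,0,0.0013,0.0009,-0.0021]]]' >/dev/null ; python3 chk.py 30; python3 plan.py .4948 -.05 .0855 102.25; python3 -m handwheel '[[[0,0,0,0,0,0],[0,0,0,0,0,0],[0,0,0,0,0,0]]]' >/dev/null ; python3 chk.py 30; python3 plan.py .4948 -.05 .0855 102.25
```

```text
20.6 p [494.68 -51.78  85.25] f [ 0.97 -0.74 -0.33] op 23.76
row [0.0005, -0.0002, 0.0017, 0.0002, -0.0008, 0.0001] rows 1 q7 1.16 t 20.6
20.85 p [494.66 -51.73  85.2 ] f [-0.37  0.31 -0.26] op 24.13
row [0.0005, -0.0003, 0.0017, 0.0002, -0.0008, 0.0001] rows 1 q7 1.16 t 20.85
```

```bash
cat > cc.py <<'E'
# cc.py limit_axial limit_side : cart-frame seat x relative to post (nominal), leg y, wire z errors, forces
import sys
from h import *
from plant import r
s=r.get_state();p=np.array(s['tool_pos'])*1000;f=np.array(s['contact_force'])-[-.3,-.3,-.6]
a=np.radians(12.25);M=np.array([[np.cos(a),np.sin(a)],[-np.sin(a),np.cos(a)]])
c=M@p[:2];g=M@f[:2];Z=R.from_quat(s['eef_rot']).as_matrix()
print('t%.2f'%s['clock'],'seat %.2f'%(c[0]+57.1-583.65),'dy %.2f'%(c[1]+153.85),'dz %.2f'%(p[2]-85.45),'F %.1f %.1f %.1f'%(*g,f[2]),'yaw %.2f pitch %.2f roll %.2f'%(np.degrees(np.arctan2(Z[1,2],Z[0,2]))-102.25,np.degrees(Z[2,0]),np.degrees(Z[2,2])),'op %.1f'%(s['opening']*88),'m',np.round(s['moment'],2))
sys.exit(int(abs(g[0])>float(sys.argv[1]) or max(abs(g[1]),abs(f[2]))>float(sys.argv[2])))
E
python3 -m handwheel '[[[0.0005,-0.0003,0.0017,0,-0.0008,0],[0.0005,-0.0003,0.0017,0,-0.0008,0],[0.0005,-0.0003,0.0017,0,-0.0008,0],[0.0005,-0.0003,0.0017,0,-0.0008,0]]]' >/dev/null; python3 cc.py 3 3 && python3 -m handwheel '[[[0.004,0,0,0,0,0],[0.004,0,0,0,0,0],[0.004,0,0,0,0,0]]]' >/dev/null; python3 cc.py 3 3
```

```text
t21.18 seat -53.65 dy 0.12 dz 0.01 F -0.6 0.4 -0.2 yaw 0.01 pitch 0.01 roll -0.03 op 24.1 m [ 0.04 -0.01  0.02]
t21.43 seat -49.20 dy 0.06 dz 0.03 F 0.7 0.6 -0.1 yaw 0.00 pitch 0.05 roll -0.02 op 23.9 m [0.09 0.06 0.01]
```

Aligned. I feel forward in guarded steps: contact is expected at seat ≈ −40, and sliding in should stay free down to about −25.

```bash
S() { python3 cc.py 3 3; }
python3 -m handwheel '[[[0.003,0,0,0,0,0],[0.003,0,0,0,0,0]]]' >/dev/null; S && python3 -m handwheel '[[[0.002,0,0,0,0,0],[0.002,0,0,0,0,0]]]' >/dev/null && S && python3 -m handwheel '[[[0.0015,0,0,0,0,0],[0.0015,0,0,0,0,0]]]' >/dev/null && S && python3 -m handwheel '[[[0.001,0,0,0,0,0],[0.001,0,0,0,0,0]]]' >/dev/null && S && python3 -m handwheel '[[[0.001,0,0,0,0,0],[0.001,0,0,0,0,0]]]' >/dev/null && S && python3 -m handwheel '[[[0.001,0,0,0,0,0],[0.001,0,0,0,0,0]]]' >/dev/null && S && python3 -m handwheel '[[[0.001,0,0,0,0,0],[0.001,0,0,0,0,0]]]' >/dev/null && S && python3 -m handwheel '[[[0.001,0,0,0,0,0],[0.001,0,0,0,0,0]]]' >/dev/null && S && python3 -m handwheel '[[[0.001,0,0,0,0,0],[0.001,0,0,0,0,0]]]' >/dev/null && S && python3 -m handwheel '[[[0.001,0,0,0,0,0],[0.001,0,0,0,0,0]]]' >/dev/null && S && python3 -m handwheel '[[[0.001,0,0,0,0,0],[0.001,0,0,0,0,0]]]' >/dev/null && S
```

```text
t21.60 seat -45.96 dy 0.06 dz 0.04 F 0.4 0.5 -0.0 yaw 0.00 pitch 0.06 roll -0.02 op 24.0 m [0.06 0.04 0.06]
t21.77 seat -44.15 dy 0.05 dz 0.05 F 0.2 1.0 0.1 yaw 0.00 pitch 0.05 roll -0.03 op 24.2 m [0.08 0.02 0.  ]
t21.93 seat -42.84 dy 0.09 dz 0.01 F 0.1 0.6 0.4 yaw 0.00 pitch 0.03 roll -0.02 op 23.9 m [ 0.05 -0.01  0.01]
t22.10 seat -41.93 dy 0.04 dz 0.02 F 0.5 1.1 -0.3 yaw 0.00 pitch 0.03 roll -0.03 op 24.6 m [0.03 0.04 0.03]
t22.27 seat -40.95 dy 0.04 dz 0.01 F 0.0 0.0 -0.2 yaw 0.00 pitch 0.03 roll -0.03 op 23.9 m [-0.01  0.01 -0.04]
t22.43 seat -39.93 dy 0.06 dz 0.01 F 0.7 -0.0 -0.9 yaw 0.00 pitch 0.03 roll -0.03 op 23.7 m [0.05 0.09 0.01]
t22.60 seat -38.90 dy 0.04 dz 0.02 F 0.7 -0.0 0.5 yaw 0.00 pitch 0.03 roll -0.03 op 23.7 m [0.03 0.03 0.01]
t22.77 seat -37.89 dy 0.06 dz 0.04 F 0.9 0.2 -0.1 yaw 0.00 pitch 0.03 roll -0.03 op 23.6 m [ 0.01  0.04 -0.05]
t22.93 seat -36.90 dy 0.06 dz 0.03 F 0.9 0.6 0.6 yaw 0.00 pitch 0.03 roll -0.03 op 24.0 m [0.03 0.04 0.02]
t23.10 seat -35.93 dy 0.05 dz 0.03 F 0.2 0.3 1.1 yaw 0.00 pitch 0.03 roll -0.03 op 24.0 m [ 0.02 -0.02  0.02]
t23.27 seat -34.90 dy 0.05 dz 0.04 F 0.0 0.2 0.7 yaw 0.00 pitch 0.03 roll -0.03 op 23.7 m [ 0.07  0.05 -0.02]
```

```bash
S() { python3 cc.py 3.5 3; }
python3 -m handwheel '[[[0.0015,0,0,0,0,0],[0.0015,0,0,0,0,0]]]' >/dev/null; S && python3 -m handwheel '[[[0.0015,0,0,0,0,0],[0.0015,0,0,0,0,0]]]' >/dev/null && S && python3 -m handwheel '[[[0.0015,0,0,0,0,0],[0.0015,0,0,0,0,0]]]' >/dev/null && S && python3 -m handwheel '[[[0.0015,0,0,0,0,0],[0.0015,0,0,0,0,0]]]' >/dev/null && S && python3 -m handwheel '[[[0.0015,0,0,0,0,0],[0.0015,0,0,0,0,0]]]' >/dev/null && S && python3 -m handwheel '[[[0.001,0,0,0,0,0],[0.001,0,0,0,0,0]]]' >/dev/null && S && python3 -m handwheel '[[[0.001,0,0,0,0,0],[0.001,0,0,0,0,0]]]' >/dev/null && S && python3 -m handwheel '[[[0.001,0,0,0,0,0],[0.001,0,0,0,0,0]]]' >/dev/null && S && python3 -m handwheel '[[[0.001,0,0,0,0,0],[0.001,0,0,0,0,0]]]' >/dev/null && S && python3 -m handwheel '[[[0.001,0,0,0,0,0],[0.001,0,0,0,0,0]]]' >/dev/null && S && python3 -m handwheel '[[[0.001,0,0,0,0,0],[0.001,0,0,0,0,0]]]' >/dev/null && S
```

```text
t23.43 seat -33.29 dy 0.07 dz 0.05 F 0.1 -0.4 0.0 yaw 0.01 pitch 0.04 roll -0.03 op 23.8 m [ 0.03  0.01 -0.05]
t23.60 seat -31.80 dy 0.07 dz 0.03 F 0.4 0.2 -0.9 yaw 0.00 pitch 0.04 roll -0.02 op 24.0 m [0.04 0.01 0.  ]
t23.77 seat -30.29 dy 0.06 dz 0.06 F 0.5 0.2 0.3 yaw 0.01 pitch 0.04 roll -0.03 op 24.0 m [ 0.02  0.   -0.06]
t23.93 seat -28.76 dy 0.06 dz 0.06 F 1.5 -1.0 -0.1 yaw 0.00 pitch 0.04 roll -0.03 op 23.7 m [ 0.07  0.04 -0.02]
t24.10 seat -27.29 dy 0.08 dz 0.03 F 0.2 0.2 -0.1 yaw 0.00 pitch 0.04 roll -0.02 op 24.0 m [0.07 0.03 0.02]
t24.27 seat -26.43 dy 0.05 dz 0.03 F 0.6 -0.2 0.6 yaw 0.01 pitch 0.03 roll -0.03 op 24.0 m [ 0.05  0.09 -0.01]
t24.43 seat -25.52 dy 0.12 dz 0.01 F -0.4 1.2 -0.6 yaw 0.01 pitch 0.02 roll -0.02 op 24.2 m [0.08 0.02 0.03]
t24.60 seat -24.59 dy 0.18 dz 0.01 F -0.8 0.8 -0.2 yaw 0.01 pitch 0.01 roll -0.02 op 24.0 m [0.14 0.08 0.08]
t24.77 seat -23.64 dy 0.24 dz -0.02 F 0.3 0.8 -0.2 yaw 0.02 pitch 0.00 roll -0.02 op 24.0 m [0.17 0.17 0.02]
t24.93 seat -22.64 dy 0.30 dz -0.04 F 0.2 1.2 -0.9 yaw 0.02 pitch 0.00 roll -0.01 op 23.8 m [0.18 0.17 0.05]
t25.10 seat -21.73 dy 0.25 dz -0.04 F -0.6 2.5 0.3 yaw 0.02 pitch -0.01 roll -0.02 op 24.0 m [0.23 0.29 0.06]
```

```bash
S() { python3 cc.py 8.5 4.5; }
python3 -m handwheel '[[[0.001,0,0.0002,0,0,0],[0.001,0,0.0002,0,0,0]]]' >/dev/null; S && python3 -m handwheel '[[[0.001,0,0,0,0,0],[0.001,0,0,0,0,0]]]' >/dev/null && S && python3 -m handwheel '[[[0.001,0,0,0,0,0],[0.001,0,0,0,0,0]]]' >/dev/null && S && python3 -m handwheel '[[[0.001,0,0,0,0,0],[0.001,0,0,0,0,0]]]' >/dev/null && S && python3 -m handwheel '[[[0.001,0,0,0,0,0],[0.001,0,0,0,0,0]]]' >/dev/null && S
```

```text
t25.27 seat -20.97 dy 0.36 dz -0.12 F -1.2 1.5 -1.1 yaw 0.01 pitch -0.04 roll -0.02 op 24.1 m [0.21 0.39 0.09]
t25.43 seat -20.23 dy 0.30 dz -0.14 F -2.5 1.4 -1.1 yaw 0.00 pitch -0.06 roll -0.03 op 24.1 m [0.22 0.62 0.08]
t25.60 seat -19.18 dy 0.32 dz -0.15 F -2.3 2.0 0.3 yaw 0.01 pitch -0.06 roll -0.03 op 23.9 m [0.21 0.76 0.09]
t25.77 seat -18.45 dy 0.29 dz -0.21 F -3.7 2.6 0.5 yaw 0.01 pitch -0.09 roll -0.03 op 23.8 m [0.26 1.01 0.08]
t25.93 seat -16.99 dy 0.31 dz -0.10 F -3.7 0.7 0.5 yaw 0.01 pitch -0.03 roll -0.02 op 24.4 m [0.17 0.87 0.04]
```

```bash
S() { python3 cc.py 8.5 4.5; }
python3 -m handwheel '[[[0.001,0,0,0,0,0],[0.001,0,0,0,0,0]]]' >/dev/null; S && python3 -m handwheel '[[[0.001,0,0,0,0,0],[0.001,0,0,0,0,0]]]' >/dev/null && S && python3 -m handwheel '[[[0.001,0,0,0,0,0],[0.001,0,0,0,0,0]]]' >/dev/null && S && python3 -m handwheel '[[[0.001,0,0,0,0,0],[0.001,0,0,0,0,0]]]' >/dev/null && S && python3 -m handwheel '[[[0.001,0,0,0,0,0],[0.001,0,0,0,0,0]]]' >/dev/null && S&& python3 -m handwheel '[[[0.001,0,0,0,0,0],[0.001,0,0,0,0,0]]]' >/dev/null && S
```

```text
t26.10 seat -15.98 dy 0.31 dz -0.11 F -3.1 1.1 -0.1 yaw 0.00 pitch -0.03 roll -0.02 op 24.0 m [0.16 0.93 0.13]
t26.27 seat -14.73 dy 0.33 dz -0.05 F -3.9 2.7 0.1 yaw 0.01 pitch -0.01 roll -0.02 op 23.8 m [0.19 1.01 0.1 ]
t26.43 seat -13.34 dy 0.34 dz 0.05 F -3.1 1.7 -0.5 yaw 0.01 pitch 0.04 roll -0.02 op 23.7 m [0.24 0.8  0.12]
t26.60 seat -12.43 dy 0.32 dz 0.05 F -2.7 2.2 -0.6 yaw 0.01 pitch 0.03 roll -0.02 op 23.9 m [0.3  0.94 0.09]
t26.77 seat -10.62 dy 0.36 dz 0.21 F -1.8 2.6 -0.7 yaw 0.01 pitch 0.12 roll -0.02 op 23.7 m [0.33 0.58 0.07]
t26.93 seat -9.01 dy 0.37 dz 0.31 F -0.3 1.8 0.4 yaw 0.01 pitch 0.19 roll -0.01 op 23.8 m [0.38 0.23 0.07]
```

```bash
S() { python3 cc.py 8.5 4.5; }
python3 -m handwheel '[[[0.001,0.0002,0,0,0,0],[0.001,0.0002,0,0,0,0]]]' >/dev/null; S && python3 -m handwheel '[[[0.001,0,0,0,0,0],[0.001,0,0,0,0,0]]]' >/dev/null && S && python3 -m handwheel '[[[0.001,0,0,0,0,0],[0.001,0,0,0,0,0]]]' >/dev/null && S && python3 -m handwheel '[[[0.001,0,0,0,0,0],[0.001,0,0,0,0,0]]]' >/dev/null && S && python3 -m handwheel '[[[0.001,0,0,0,0,0],[0.001,0,0,0,0,0]]]' >/dev/null && S&& python3 -m handwheel '[[[0.001,0,0,0,0,0],[0.001,0,0,0,0,0]]]' >/dev/null && S
```

```text
t27.10 seat -8.37 dy 0.35 dz 0.08 F 0.1 1.8 -0.7 yaw 0.01 pitch 0.15 roll -0.02 op 24.2 m [0.39 0.12 0.08]
t27.27 seat -7.69 dy 0.34 dz 0.02 F 0.5 2.3 0.2 yaw 0.01 pitch 0.11 roll -0.02 op 24.1 m [0.39 0.14 0.12]
t27.43 seat -6.83 dy 0.36 dz -0.04 F 0.7 2.2 0.5 yaw 0.01 pitch 0.10 roll -0.02 op 23.6 m [0.44 0.13 0.11]
t27.60 seat -6.15 dy 0.34 dz -0.10 F 0.5 2.3 0.4 yaw 0.01 pitch 0.06 roll -0.02 op 23.8 m [0.43 0.13 0.1 ]
t27.77 seat -5.03 dy 0.29 dz -0.08 F 1.2 1.8 -1.2 yaw 0.01 pitch 0.08 roll -0.02 op 23.7 m [ 0.5  -0.09  0.09]
t27.93 seat -4.16 dy 0.30 dz -0.11 F -0.0 2.1 0.2 yaw 0.01 pitch 0.06 roll -0.02 op 24.0 m [0.45 0.04 0.13]
```

```bash
S() { python3 cc.py 4 4; }
python3 -m handwheel '[[[0.001,0,0.0002,0,0,0],[0.001,0,0.0002,0,0,0]]]' >/dev/null; S && python3 -m handwheel '[[[0.001,0,0,0,0,0],[0.001,0,0,0,0,0]]]' >/dev/null && S && python3 -m handwheel '[[[0.001,0,0,0,0,0],[0.001,0,0,0,0,0]]]' >/dev/null && S && python3 -m handwheel '[[[0.001,0,0,0,0,0],[0.001,0,0,0,0,0]]]' >/dev/null && S
python3 - <<'E'
from plant import snapshot
import cv2,numpy as np
a=snapshot('top')[150:210,300:360];b=snapshot('scene')[190:240,285:335]
cv2.imwrite('pics/g5.png',np.hstack([cv2.resize(a,(400,400),interpolation=2),cv2.resize(b,(400,400),interpolation=2)])[:,:,::-1])
E
```

```text
t28.10 seat -3.10 dy 0.37 dz -0.09 F 1.2 1.4 -0.8 yaw -0.01 pitch 0.07 roll -0.03 op 24.0 m [ 0.42 -0.1   0.12]
t28.27 seat -2.18 dy 0.36 dz -0.12 F 1.0 1.5 -0.6 yaw -0.01 pitch 0.05 roll -0.03 op 23.8 m [ 0.39 -0.1   0.1 ]
t28.43 seat -1.32 dy 0.30 dz -0.14 F 1.2 1.7 0.1 yaw -0.01 pitch 0.04 roll -0.04 op 23.8 m [ 0.36 -0.14  0.15]
t28.60 seat -0.82 dy 0.36 dz -0.23 F 0.2 2.1 0.1 yaw -0.00 pitch -0.02 roll -0.04 op 23.8 m [0.35 0.08 0.11]
```

View pics/g5.png

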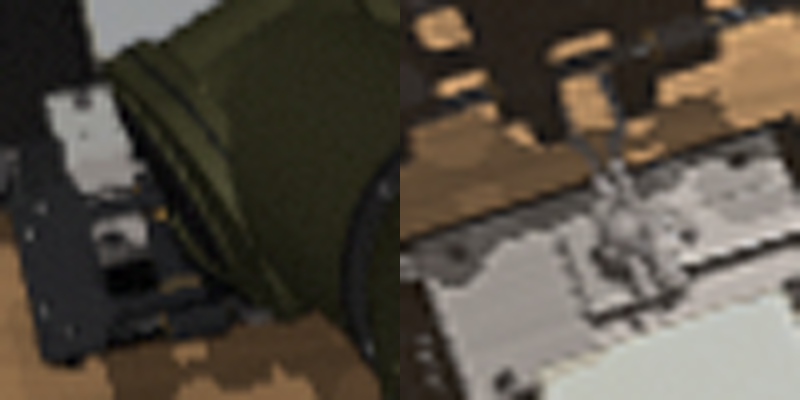

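The cotter's leg passes through the post, with the tip at about (640,285) in the crop, and the bow is round it. I'll step to the point where the axial force changes sign, then release.

```bash
S() { python3 cc.py 2.5 4; }
python3 -m handwheel '[[[0.0007,-0.0001,0,0,0,0],[0.0007,-0.0001,0,0,0,0]]]' >/dev/null; S && python3 -m handwheel '[[[0.0007,-0.0001,0,0,0,0],[0.0007,-0.0001,0,0,0,0]]]' >/dev/null; S && python3 -m handwheel '[[[0.0007,0,0,0,0,0],[0.0007,0,0,0,0,0]]]' >/dev/null; S
```

```text
t28.87 seat -0.59 dy 0.40 dz -0.24 F -0.4 1.6 -0.0 yaw -0.00 pitch -0.07 roll -0.04 op 24.0 m [0.27 0.29 0.09]
t29.03 seat -0.25 dy 0.42 dz -0.21 F -2.6 2.1 0.5 yaw -0.00 pitch -0.11 roll -0.03 op 23.9 m [0.31 0.6  0.06]
t29.03 seat -0.25 dy 0.42 dz -0.21 F -2.6 2.1 0.5 yaw -0.00 pitch -0.11 roll -0.03 op 23.9 m [0.31 0.6  0.06]
```

```bash
python3 -m handwheel '[[[-0.0008,0,0,0,0,0],[-0.0008,0,0,0,0,0]]]' - 10 >/dev/null; python3 cc.py 9 9; python3 -m handwheel '[[[0,0,0,0,0,0],[0,0,0,0,0,0],[0,0,0,0,0,0],[0,0,0,0,0,0],[0,0,0,0,0,0],[0,0,0,0,0,0]]]' -0.15 >/dev/null; python3 cc.py 3 3 && python3 -m handwheel '[[[0,-0.005,0,0,0,0],[0,-0.015,0,0,0,0],[-0.01,-0.04,0,0,0,0],[-0.03,-0.07,0,0,0,0],[-0.06,-0.1,0,0,0,0],[-0.1,-0.13,0,0,0,0],[-0.1,-0.13,0,0,0,0]]]' >/dev/null; python3 chk.py 9
```

```text
t29.20 seat -0.27 dy 0.18 dz -0.01 F -1.3 1.0 -0.5 yaw -0.02 pitch -0.00 roll -0.05 op 24.7 m [ 0.17  0.43 -0.01]
t29.70 seat 0.18 dy 0.32 dz 0.12 F 0.8 0.7 0.4 yaw -0.01 pitch 0.04 roll -0.04 op 37.5 m [-0.02  0.    0.02]
30.28 p [445.23 -60.84 218.77] f [-0.59  0.71 -1.32] op 37.35
```

Released and lifted clear. I'll move the arm sideways so both cameras see the whole fit.

```bash
python3 -m handwheel '[[[0,-0.02,-0.2,0,0,0],[0,-0.02,-0.2,0,0,0],[0,-0.02,-0.2,0,0,0],[0,-0.02,-0.2,0,0,0],[0,-0.02,-0.2,0,0,0],[0,-0.02,-0.2,0,0,0],[0,-0.02,-0.2,0,0,0]]]' >/dev/null; python3 chk.py 9
python3 - <<'E'
from plant import snapshot
import cv2,numpy as np
t=snapshot('top');s=snapshot('scene')
cv2.imwrite('pics/t9.png',t[:,:,::-1]);cv2.imwrite('pics/s9.png',s[:,:,::-1])
a=t[145:205,300:360];b=s[190:240,285:335]
C=np.hstack([cv2.resize(a,(400,400),interpolation=2),cv2.resize(b,(400,400),interpolation=2)])
cv2.imwrite('pics/g6.png',C[:,:,::-1])
E
```

```text
30.87 p [ 491.75 -257.14  235.75] f [-0.28  0.92  0.67] op 37.67
```

View pics/g6.png

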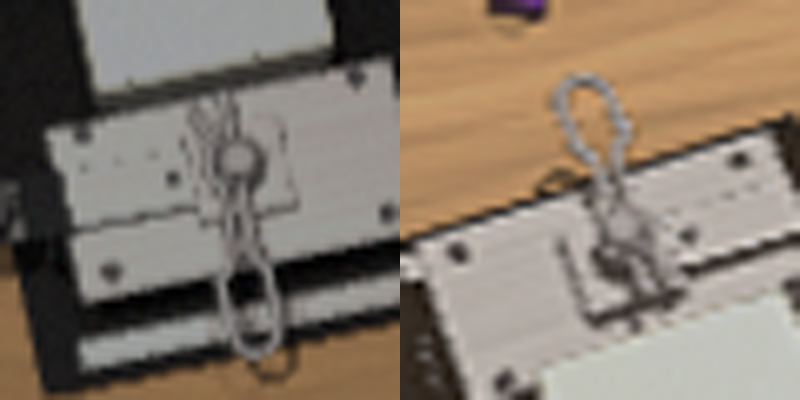

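View pics/s9.png

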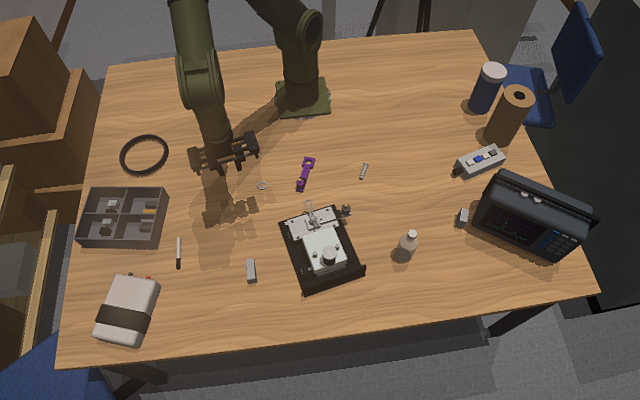

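The cotter sits level in the cart's x direction. The post is between leg and bow, about (240,160) in the left crop, and the eye sticks out in front. The arm lies flat, and the other things are where they were. I'm handing the job in.

```bash
python3 -c "
from plant import job,r
print(job.finish_job(), r.get_state()['clock'])"
```

```text
the job is handed in; nothing more can be done
the job is handed in; nothing more can be done
```

The probe arm is on the post and locked with the hairpin cotter. I handed the job in at about 31 s, and no verdict is reported.

- **Finding the hole:** I touched the post's top, which is 98.0 mm above the table. That puts the hole's axis at 87.0 mm, or 27 mm above the deck. I also pinched the post lightly to get its sideways position.
- **Probe arm:** I lowered the silver arm's bore over the post with the probe out to +y, until it lay flat on the deck. The highest contact force I read was about 11 N, against a limit of 40 N.
- **Cotter:** The leg went into the hole without jamming. The bow opened with a push of about 4 N, then drew the cotter in. It came to a firm stop within about 1 mm of the estimated seat point, and I let go.

**Last checks:**
- The pictures taken afterwards show the leg through the post and the bow round it.
- The arm is flat across the cart.
- The other things look unmoved, and the gripper is well clear.

**Limits of the checks:**
- **Sideways load:** the cotter sat about 0.3 to 0.4 mm off centre, with up to 2.7 N sideways while I pushed it in.
- **Force readings:** I read them only at the end of each small step, so brief peaks between readings would not show. The pinch of the bow on the post was not measured.
- **Pictures:** the cameras are coarse, about 3 mm per pixel. The final seating therefore rests mainly on the force and position readings.

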